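# Lock a lathe headstock's spindle with its shouldered pin

### The arm

A 6-joint arm with a two-finger parallel gripper is mounted at the origin on a cart in front of the work surface, level with it; the furniture and walls round the work are solid. World frame = base frame: x ahead of the robot, y to its left, z up, the work surface at z = 0. Lengths are in m, angles in degrees, forces in N, time in s.
With the tool pointing down it reaches from about 0.375 to 0.9 m from the base axis. Payload 3.1 kg.
Tool frame: the origin (TCP) lies between the finger pads; the fingertips stand 11 mm ahead of it and the grasp point (between the pads) lies 8 mm behind it; z points along the fingers, y is the line along which they close (so a half turn about z gives the same grasp; the last joint's range is limited). The gripper opens to 87 mm and grips with 3 to 60 N. Pads are 19 mm wide; open, the fingers measure 117 mm over their backs; the gripper's body (75 mm by 190 mm) begins 51 mm behind the grasp point.
Start: joints at [58.814, 30.224, 82.088, -0, 67.689, -10.227], TCP at [0.224, 0.584, 0.234] pointing down, gripper open.
Joint ranges: [-176.69, 176.69], [-43.24, 126.21], [12.49, 139.97], [-82, 262], [0, 151.66], [-163.58, 163.58]. Speed limits (degrees/s): [159.86, 159.86, 180, 180, 180, 180].

### API

Orientations are given as a 3x3 rotation matrix whose columns are the frame's x, y, z axes.
In Python, from rig import bot gives the robot as it stands.
- The arm moves only by the tool apply_moves, never from a script. Its argument "steps" is a list that holds one entry, the list of rows, each a list of 7 numbers: the shift along the tool's x, y, z in cm, then the turn, a rotation vector about the tool's x, y, z in degrees, then the gripper command: -1 is shut, 1 is fully open, values between are in proportion. In form: [[[dx, dy, dz, rx, ry, rz, jaw], ...]]. A call has 1 to 20 rows; each row is the pose to reach, as a shift and turn from the pose commanded when the call began, along the tool's axes at that moment; what a row does not reach only later rows make up. A row lasts 1/8 s, in which the tool goes at most 62.5 mm and 10.7 degrees, less where a joint would pass 70% of its speed; a pose out of reach is approached as far as the arm can. A call with a gripper value outside its range is refused whole. The fingers move at their own pace and stop on an object; the grip force is fixed at half the most. Time passes only in rows, so rows that repeat a pose let the fingers close. It gives the time, the measured TCP pose, the force, the opening and the grip force at its end, in the units of the state.
- bot.read_state(): the state, without advancing time (a new reading comes with each control period).
- bot.capture(name): name is "side" or "top"; returns the picture (420x560x3 uint8, blue, green, red); there is no depth.
- bot.camera_model(name): a dict with "intrinsics" (3x3 intrinsics, pixels), "R" (3x3) and "t" (3): a world point X has camera coordinates R X + t. Camera axes: x right, y down, z forward; pixel columns grow to the right and rows downward; lengths in m; the calibration is good to about 2 mm. A picture is of the moment at which its call begins. camera_model takes no time and is no camera call.
- bot.hand_in(): hands the job in; it is judged then, once.
The state is a dict: "time_s": time; "joint_positions": joint angles; "qvel": joint speeds; "tau": joint torques, N m; "position": TCP position; "tcp_rot": TCP orientation; "force": force on the tool from outside, world axes, zero at the start; "moment": the same for the moment, N m; "opening": opening from 0.0 (shut) to 1.0 (fully open); "grasp_force": force on a finger pad.
Only numpy, scipy, OpenCV 4.12 (cv2) and the standard library are available. Lean on these libraries where they do the work, as an engineer would, in place of code of your own. Each camera call takes 0.05 s, during which the arm holds its last target. There are 200 camera calls.

### The job

Lock the lathe headstock's spindle for marking out: take the knurled lock pin from the wooden block, stand it nose down in the bore on top of the headstock and let go, then turn the handwheel slowly by its handle, over the top and away from you, until the pin has dropped into the hidden cross-hole and you feel it hold the wheel (a shallow dimple on the spindle lets it dip but does not hold). Press the pin down until its collar sits flat on the boss, and let go. Force neither the wheel once it is held nor a pin that stops short, and leave the tommy bar and the other tools where they are.

Things in the scene. Friction and masses are not known exactly. Their poses are not given: they have to be found in the camera images.
- lock_pin: Shouldered steel lock pin, 0.19 kg, hanging upright by its collar in a hole of the wooden block. Origin: centre of the collar's underside; z up along the pin. Above it: collar 25 mm across, 4 mm high, then a knurled grip 22 mm across up to 36 mm. Below it: shank 14 mm across to 45 mm (its end chamfered), then a nose 8 mm across to 91 mm.
- pin_tip (a point): End of the lock pin's nose, 91 mm below its origin. Its edge is chamfered by 1 mm.
- pin_block: Dark wooden block, fixed, 48 mm (its x) by 124 mm (its y) by 98 mm high; origin: centre of its underside. Two upright holes 15 mm across, 94 mm deep, at y = +32 and -32 mm; the pin's collar rests on its top. Which hole has the pin and which the tommy bar changes.
- headstock: Grey cast lathe headstock on a plywood base, 150 x 170 mm, fixed. Origin: underside of the base, below the bore. The spindle lies along its y axis, 98 mm up; handwheel at the +y end, chuck with a turned wooden foot at the -y end (to y = -201 mm). A round boss 34 mm across (31 at its face) rises from the middle to 169 mm.
- bore_mouth (a point): Centre of the bore's mouth on top of the boss, 169 mm over the bench, z up. Upright bore: 15 mm across for 46 mm, then 9 mm across for the nose, to the spindle 55 mm down. With the nose standing on the spindle the pin's origin is 36 mm above this point; home (collar on the boss) it is at this point.
- spindle_axis (a point): Point on the spindle's axis below the bore. Spindle 32 mm across, hidden in the casting: one straight cross-hole 9.2 mm across and, 1.0 rad before it, a shallow set-screw dimple. In the dimple the pin sinks 3 mm but the wheel pulls out again; in the hole it falls 5 to 8 mm, to a sprung ball in the bore, and holds the wheel. Past the ball it needs a push of 5 to 10 N.
- handwheel (a joint): Wheel angle (rad): 0 with the handle straight up, growing as the handle goes over the top to the headstock's +x side, away from the robot. Starts at -0.95 to -0.5. The wheel is clamped on the spindle at any angle, so it does not tell where the hole is: the hole comes under the bore somewhere between -0.1 and 1.0, new each time. No stops; stays where left.
- handle (a point): Middle of the black handle, a free-spinning grip 22 mm across, 46 mm long, parallel to the spindle, 55 mm from its axis, 108 mm along +y from the bore, 10 mm off the wheel (126 mm across). Along its path, turning takes 2 N here, 3 out of the dimple; caught, the wheel has up to 0.3 rad of play. 1 N here is then 3.4 N on the pin: stay under 10 N.
- tommy_bar: Plain steel bar 10 mm across and 140 mm long, loose in the other hole of the wooden block. Origin at its foot. To be left there.
- hex_key_set: Hex key set in a red folding holder, 28 x 98 x 23 mm, lying in front of the headstock. To be left alone.
- wood_chisel: Chisel with a yellow handle, 264 mm long, lying behind the headstock. To be left alone.
- tape_measure: Yellow pocket tape measure, 42 x 97 x 66 mm, behind the turned foot. To be left alone.
- mallet: Wooden mallet, 296 x 120 x 70 mm, on the left of the bench. To be left alone.
- dowel_bundle: Bundle of three square dowels, 32 x 140 x 11 mm, on the left near the robot. To be left alone.

How it is judged:
By the outcome, as a careful person would: the job done as asked, in the order asked, and still so for the second after the job is handed in, with the robot touching nothing.
It also fails if it takes over 72 s, if anything falls off the work surface, if the arm or the gripper's body presses on something with over 40 N, if the wrist force passes 120 N, or if a joint passes its speed limit or range.

## Working session

There is one attempt and no reset: what is moved stays moved. The work goes in short steps, Python scripts to look and compute and a tool call to move; the robot and the scene stay as the last step left them, time stands still between calls to the robot, and variables do not carry over. Pictures are saved under pics/ and viewed, at most 12 in all, crops included, and the job is handed in when it is done.

Besides the shell and the picture viewer there is one more tool, called after "Request:" as a command line: name --argument value ..., lists and objects as JSON in quotes. apply_moves: Moves the arm, as the interface text tells. Its arguments: {"type":"object","properties":{"steps":{"type":"array","items":{"type":"array","items":{"type":"array","items":{"type":"number"}}}}},"required":["steps"]}

```bash
mkdir -p pics; ls; python3 - <<'E'
from rig import bot
import cv2,numpy as np
for n in("side","top"):
    cv2.imwrite(f"pics/{n}0.png",bot.capture(n)); m=bot.camera_model(n)
    print(n,np.round(m["intrinsics"],1).tolist(),np.round(m["R"],3).tolist(),np.round(m["t"],3).tolist(),np.round(-np.array(m["R"]).T@m["t"],3))
s=bot.read_state(); print(s)
E
```

```text
pics
side [[456.1, 0.0, 269.5], [0.0, 456.1, 203.6], [0.0, 0.0, 1.0]] [[0.924, -0.381, 0.022], [-0.18, -0.485, -0.856], [0.337, 0.787, -0.517]] [-0.515, 0.22, 1.273] [ 0.087 -1.091  0.857]
top [[481.7, 0.0, 278.7], [0.0, 481.7, 216.0], [0.0, 0.0, 1.0]] [[-0.023, -1.0, -0.005], [-0.99, 0.023, -0.138], [0.138, 0.001, -0.99]] [0.02, 0.576, 1.668] [0.341 0.004 1.731]
{'time_s': 0.1, 'joint_positions': array([ 5.88140173e+01,  3.02734792e+01,  8.21491849e+01,  1.08694765e-03,
        6.76885422e+01, -1.02272830e+01]), 'qvel': array([-0.02416943, -0.16808904, -0.24606313,  0.02351959, -0.03672026,
       -0.03966693]), 'tau': array([-6.06366139e-04, -4.40987778e+01, -1.77149981e+01,  6.35381369e-02,
        5.33505308e-02, -5.29131000e-05]), 'position': array([0.22319337, 0.58311073, 0.2326704 ]), 'tcp_rot': array([[-9.33835738e-01,  3.57700676e-01, -1.02005483e-03],
       [ 3.57701947e-01,  9.33834348e-01, -1.65134776e-03],
       [ 3.61874024e-04, -1.90696315e-03, -9.99998116e-01]]), 'force': array([ 1.17708826,  0.14855186, -0.22672517]), 'moment': array([ 0.02410464, -0.02042906, -0.00862014]), 'grasp_force': 0.0, 'opening': 1.0032829088940678}
```

View pics/side0.png

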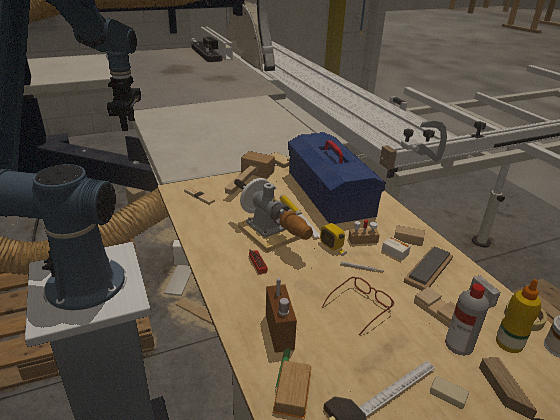

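View pics/top0.png

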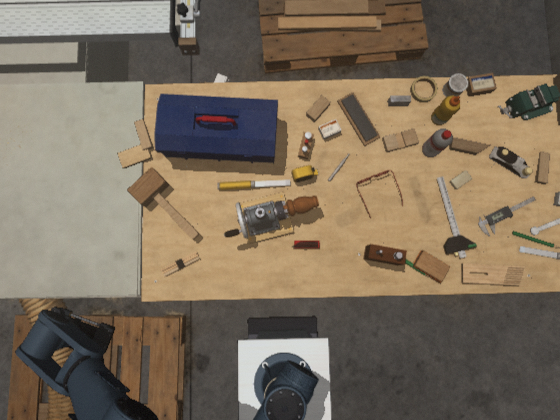

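The top view shows the headstock at about (260,213), its handle at (232,233) and the block at (385,255). In the side view the block is at (281,318) with two items on it. I'll zoom in on these.

```bash
cat > h.py <<'E'
from rig import bot
import cv2,numpy as np
def ray(n,u,v):
    m=bot.camera_model(n);R=np.array(m["R"]);c=-R.T@np.array(m["t"])
    d=R.T@np.linalg.solve(np.array(m["intrinsics"]),[u,v,1.]);return c,d/np.linalg.norm(d)
def onz(n,u,v,z):
    c,d=ray(n,u,v);return c+d*(z-c[2])/d[2]
def tri(a,b):
    (c1,d1),(c2,d2)=ray("top",*a),ray("side",*b)
    s=np.linalg.lstsq(np.c_[d1,-d2],c2-c1,rcond=None)[0]
    p,q=c1+s[0]*d1,c2+s[1]*d2;return (p+q)/2,np.linalg.norm(p-q)
def proj(n,X):
    m=bot.camera_model(n);p=np.array(m["intrinsics"])@(np.array(m["R"])@X+m["t"]);return p[:2]/p[2]
def crop(img,x,y,w,h,k):
    return cv2.resize(img[y:y+h,x:x+w],None,fx=k,fy=k,interpolation=cv2.INTER_CUBIC)
E
python3 - <<'E'
from h import *
t=cv2.imread("pics/top0.png");s=cv2.imread("pics/side0.png")
a=np.hstack([crop(t,220,185,100,65,4),crop(t,355,235,75,65,4)])
b=np.hstack([crop(s,230,165,100,85,4),crop(s,255,270,75,85,4)])
o=np.vstack([a[:,:700],b[:,:700]]);print(o.shape);cv2.imwrite("pics/z0.png",o)
E
```

```text
(600, 700, 3)
```

View pics/z0.png

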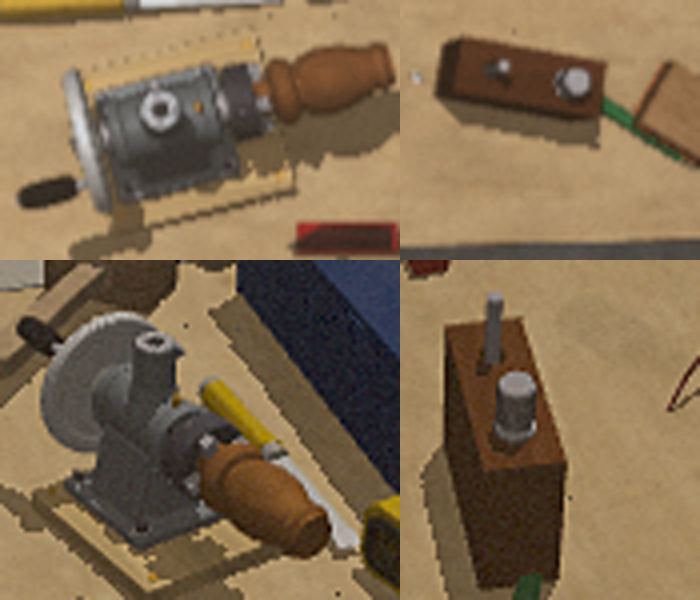

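```bash
python3 - <<'E'
from h import *
def T(x,y):return (x+.5)/4-.5+220,(y+.5)/4-.5+185
def S(x,y):return (x+.5)/4-.5+230,(y-260+.5)/4-.5+165
def T2(x,y):return (x-400+.5)/4-.5+355,(y+.5)/4-.5+235
def S2(x,y):return (x-400+.5)/4-.5+255,(y-260+.5)/4-.5+270
pr=lambda n,v:print(n,np.round(v,4))
bz=onz("top",*T(160,111),.169);pr("bore z",bz);pr("bore side",onz("side",*S(155,342),.169));pr("tri",tri(T(160,111),S(155,342))[0])
f=onz("top",*T(392,62),.098);pr("foot end",f);pr("d",f-bz);print("yaw",np.degrees(np.arctan2(*(bz-f)[[1,0]]))-90)
h,e=tri(T(49,191),S(39,336));pr("handle",h);print(e)
pr("pin top",onz("top",*T2(577,80),.134));pr("side",onz("side",*S2(518,380),.134))
for p in [(463,38),(606,63),(600,118),(440,95)]:pr("blk",onz("top",*T2(*p),.098))
for p in [(444,326),(521,318),(566,463),(484,470)]:pr("blkS",onz("side",*S2(*p),.098))
pr("bar",tri(T2(505,63),S2(495,296))[0])
E
```

```text
bore z [0.5716 0.0682 0.169 ]
bore side [0.5747 0.0621 0.169 ]
tri [0.5744 0.0676 0.1659]
foot end [ 0.6199 -0.129   0.098 ]
d [ 0.0483 -0.1972 -0.071 ]
yaw 13.76642082680948
handle [0.5124 0.1631 0.1342]
0.0018537913443118909
pin top [ 0.4246 -0.3883  0.134 ]
side [ 0.4282 -0.392   0.134 ]
blk [ 0.4643 -0.3026  0.098 ]
blk [ 0.4403 -0.4225  0.098 ]
blk [ 0.3941 -0.4147  0.098 ]
blk [ 0.4166 -0.2809  0.098 ]
blkS [ 0.4218 -0.2968  0.098 ]
blkS [ 0.4695 -0.3072  0.098 ]
blkS [ 0.4431 -0.4287  0.098 ]
blkS [ 0.3977 -0.4169  0.098 ]
bar [ 0.4403 -0.3283  0.1414]
```

```bash
cat >> h.py <<'E'
def go(*tg):
    "tg: (x,y,z,yaw deg of tool y); prints shift (cm, tool axes) and turn"
    from scipy.spatial.transform import Rotation as Ro
    s=bot.read_state();R=np.array(s["tcp_rot"])
    for x,y,z,a in tg:
        a=np.radians(a);Y=np.array([np.cos(a),np.sin(a),0]);Z=np.array([0,0,-1.]);G=np.c_[np.cross(Y,Z),Y,Z]
        print(np.round(R.T@(np.array([x,y,z])-s["position"])*100,2),np.round(np.degrees(Ro.from_matrix(R.T@G).as_rotvec()),1))
E
python3 -c "
from h import *
go((.5,.15,.33,30),(.426,-.391,.27,-12.3))"
```

```text
[-41.34 -30.56  -9.69] [-0.1  0.  39. ]
[-53.78 -83.72  -3.59] [-0.1  0.1 81.3]
```

Request:
apply_moves --steps '[[[-41.3, -30.6, -9.7, 0, 0, 39, 1], [-41.3, -30.6, -9.7, 0, 0, 39, 1], [-41.3, -30.6, -9.7, 0, 0, 39, 1], [-41.3, -30.6, -9.7, 0, 0, 39, 1], [-41.3, -30.6, -9.7, 0, 0, 39, 1], [-41.3, -30.6, -9.7, 0, 0, 39, 1], [-41.3, -30.6, -9.7, 0, 0, 39, 1], [-41.3, -30.6, -9.7, 0, 0, 39, 1], [-53.8, -83.7, -3.6, 0, 0, 81.3, 1], [-53.8, -83.7, -3.6, 0, 0, 81.3, 1], [-53.8, -83.7, -3.6, 0, 0, 81.3, 1], [-53.8, -83.7, -3.6, 0, 0, 81.3, 1], [-53.8, -83.7, -3.6, 0, 0, 81.3, 1], [-53.8, -83.7, -3.6, 0, 0, 81.3, 1], [-53.8, -83.7, -3.6, 0, 0, 81.3, 1], [-53.8, -83.7, -3.6, 0, 0, 81.3, 1], [-53.8, -83.7, -3.6, 0, 0, 81.3, 1], [-53.8, -83.7, -3.6, 0, 0, 81.3, 1], [-53.8, -83.7, -3.6, 0, 0, 81.3, 1], [-53.8, -83.7, -3.6, 0, 0, 81.3, 1]]]'

```text
time_s: 2.6
position: [0.4267, -0.3885, 0.2695]
tcp_rot: [[0.211, 0.978, -0.001], [0.978, -0.211, 0.001], [0.001, -0.001, -1.0]]
force: [0.8, 0.4, 0.6]
opening: 0.998
grasp_force: 0.0
```

Request:
apply_moves --steps '[[[-0.25, 0, 6, 0, 0, 0, 0.2], [-0.25, 0, 11, 0, 0, 0, 0.2], [-0.25, 0, 14, 0, 0, 0, 0.2], [-0.25, 0, 15.5, 0, 0, 0, 0.2], [-0.25, 0, 15.5, 0, 0, 0, 0.2], [-0.25, 0, 15.5, 0, 0, 0, 0.2]]]'

```text
time_s: 3.35
position: [0.4269, -0.3934, 0.1161]
tcp_rot: [[0.212, 0.977, 0.002], [0.977, -0.212, -0.002], [-0.002, 0.002, -1.0]]
force: [0.3, -0.1, 1.0]
opening: 0.605
grasp_force: 0.0
```

```bash
python3 - <<'E'
from h import *
s=bot.capture("side");t=bot.capture("top")
cv2.imwrite("pics/g1.png",np.hstack([crop(s,240,240,80,100,5),crop(t,355,215,70,90,5)[:500,:350]][0:1]+[cv2.copyMakeBorder(crop(t,355,215,70,90,5),0,50,0,0,0)]))
E
```

```text
(no output)
```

View pics/g1.png

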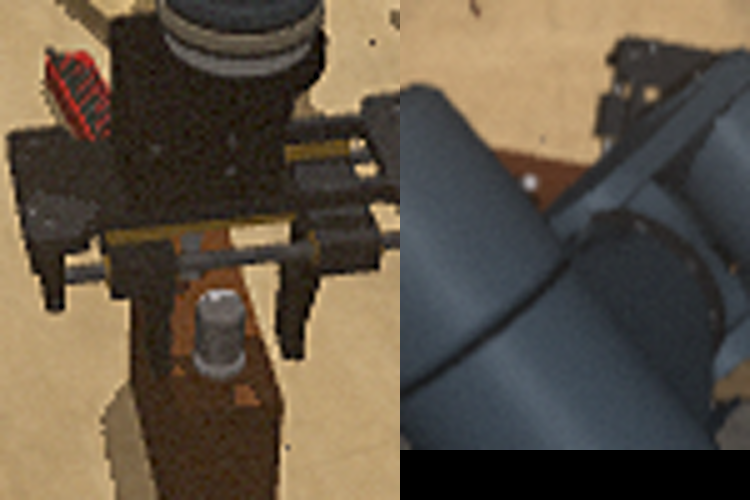

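The side view shows the pin at (219,340) in the crop, midway between the fingers, with the fingertips just above the collar. I'll close and lift.

Request:
apply_moves --steps '[[[0, 0, 0, 0, 0, 0, -1], [0, 0, 0, 0, 0, 0, -1], [0, 0, 0, 0, 0, 0, -1], [0, 0, 0, 0, 0, 0, -1], [0, 0, 0, 0, 0, 0, -1], [0, 0, 0, 0, 0, 0, -1]]]'

```text
time_s: 4.2
position: [0.4258, -0.3929, 0.1146]
tcp_rot: [[0.212, 0.977, -0.0], [0.977, -0.212, 0.0], [0.0, -0.0, -1.0]]
force: [-0.2, -0.8, 1.0]
opening: 0.241
grasp_force: 30.0
```

Request:
apply_moves --steps '[[[0, 0, -2, 0, 0, 0, -1], [0, 0, -6, 0, 0, 0, -1], [0, 0, -11, 0, 0, 0, -1], [0, 0, -16, 0, 0, 0, -1], [0, 0, -19.5, 0, 0, 0, -1], [0, 0, -19.5, 0, 0, 0, -1], [5, 0.5, -19.5, 0, 0, -3, -1], [10, 1, -19.5, 0, 0, -6, -1], [15, 1.5, -19.5, 0, 0, -10, -1], [20, 2, -19.5, 0, 0, -14, -1], [25, 2.5, -19.5, 0, 0, -18, -1], [30, 3, -19.5, 0, 0, -22, -1], [35, 3.5, -19.5, 0, 0, -26.1, -1], [40, 4, -19.5, 0, 0, -26.1, -1], [44, 4.3, -19.5, 0, 0, -26.1, -1], [47, 4.5, -19.5, 0, 0, -26.1, -1], [48, 4.6, -19.5, 0, 0, -26.1, -1], [48, 4.6, -19.5, 0, 0, -26.1, -1], [48, 4.6, -19.5, 0, 0, -26.1, -1], [48, 4.6, -19.5, 0, 0, -26.1, -1]]]'

```text
time_s: 6.7
position: [0.5727, 0.0653, 0.3095]
tcp_rot: [[-0.238, 0.971, -0.0], [0.971, 0.238, -0.0], [-0.0, -0.0, -1.0]]
force: [0.3, 0.1, -2.2]
opening: 0.246
grasp_force: 30.0
```

```bash
python3 - <<'E'
from h import *
s=bot.capture("side");cv2.imwrite("pics/side2.png",s)
p=bot.read_state()["position"];print(p)
print("tip pred",proj("side",p-[0,0,.108]),"bore",proj("side",np.array([.5725,.067,.169])))
cv2.imwrite("pics/g2.png",crop(s,225,130,90,75,8))
t=bot.capture("top");cv2.imwrite("pics/top2.png",t)
E
```

```text
[0.57274278 0.0653748  0.30958752]
tip pred [267.60900071 175.52521957] bore [267.13991934 184.53316449]
```

View pics/g2.png

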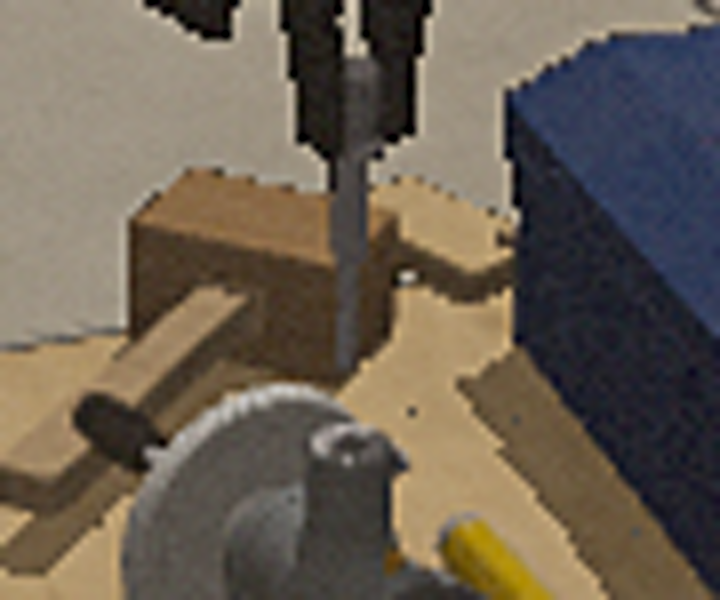

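Crop g2: the pin tip is at (344,367), i.e. (267.6,175.4) in the full image. The bore mouth is at (350,442), i.e. (268.3,184.8). The mouth lies a few mm off my estimate.

```bash
python3 - <<'E'
from h import *
s=bot.read_state();p=s["position"]
print("bore side",onz("side",268.3,184.8,.169),"tip side",onz("side",267.6,174.9,p[2]-.1076),"tip tcp",p)
print("griptop pred",proj("side",p+[0,0,.0194]),"tip",proj("side",p-[0,0,.1076]))
im=cv2.imread("pics/side2.png").astype(int)
for r in (150,154,158,163,166,169,172): print(r,im[r,260:278].sum(1).tolist(),(im[r,260:278,2]-im[r,260:278,0]).tolist())
go((.5745,.0630,.282,13.8))
E
```

```text
bore side [0.57526068 0.06413723 0.169     ] tip side [0.57393848 0.06840413 0.20206897] tip tcp [0.57280361 0.06554041 0.30966897]
griptop pred [268.44518139 137.17831983] tip [267.61000266 175.36075966]
150 [437, 425, 431, 439, 462, 475, 74, 240, 204, 217, 170, 462, 434, 452, 442, 421, 432, 427] [24, 29, 27, 30, 28, 32, 13, 8, 9, 3, 11, 32, 31, 27, 26, 29, 30, 30]
154 [307, 289, 329, 333, 327, 279, 246, 213, 213, 203, 178, 451, 442, 440, 435, 444, 424, 426] [72, 76, 62, 60, 63, 49, 40, 8, 6, 7, -2, 73, 71, 67, 70, 66, 71, 68]
158 [324, 318, 323, 330, 314, 317, 220, 207, 210, 202, 178, 343, 286, 160, 211, 460, 441, 427] [62, 60, 61, 68, 67, 77, 22, 11, 8, 11, -8, 86, 58, 41, 43, 77, 68, 69]
163 [165, 165, 180, 172, 164, 181, 227, 188, 219, 210, 164, 185, 161, 151, 106, 113, 155, 160] [28, 30, 33, 33, 36, 46, 50, 12, 6, 17, 42, 30, 25, 32, 28, 24, 36, 33]
166 [162, 158, 176, 193, 180, 179, 174, 217, 207, 196, 167, 150, 153, 140, 295, 452, 417, 436] [32, 33, 35, 32, 33, 40, 33, 13, 5, 13, 28, 35, 36, 29, 58, 79, 81, 73]
169 [181, 163, 153, 169, 168, 179, 163, 227, 237, 177, 151, 151, 122, 110, 291, 448, 424, 437] [32, 30, 38, 32, 32, 37, 42, 4, 13, 14, 33, 32, 32, 24, 55, 71, 72, 70]
172 [150, 168, 153, 140, 154, 153, 140, 226, 231, 196, 135, 143, 157, 229, 458, 432, 425, 428] [30, 29, 31, 34, 28, 33, 40, 1, 4, 13, 35, 30, 30, 40, 76, 68, 68, 72]
[-0.29  0.1   2.77] [ 0.  0. -0.]
```

Request:
apply_moves --steps '[[[-0.3, 0.08, 1, 0, 0, 0, -1], [-0.3, 0.08, 2, 0, 0, 0, -1], [-0.3, 0.08, 2.7, 0, 0, 0, -1], [-0.3, 0.08, 2.7, 0, 0, 0, -1], [-0.3, 0.08, 2.7, 0, 0, 0, -1]]]'

```text
time_s: 7.42
position: [0.5746, 0.0638, 0.2826]
tcp_rot: [[-0.239, 0.971, 0.0], [0.971, 0.239, -0.0], [-0.0, 0.0, -1.0]]
force: [-0.0, -0.0, -1.4]
opening: 0.244
grasp_force: 30.0
```

```bash
python3 - <<'E'
from h import *
s=bot.capture("side");p=bot.read_state()["position"];print(p)
print("tip pred",proj("side",p-[0,0,.1076]),"below tip on boss",proj("side",np.r_[p[:2],.169]))
cv2.imwrite("pics/g3.png",crop(s,245,155,45,45,13))
E
```

```text
[0.57463107 0.06378088 0.28281988]
tip pred [268.19702957 183.1395986 ] below tip on boss [268.15715181 184.88483702]
```

View pics/g3.png

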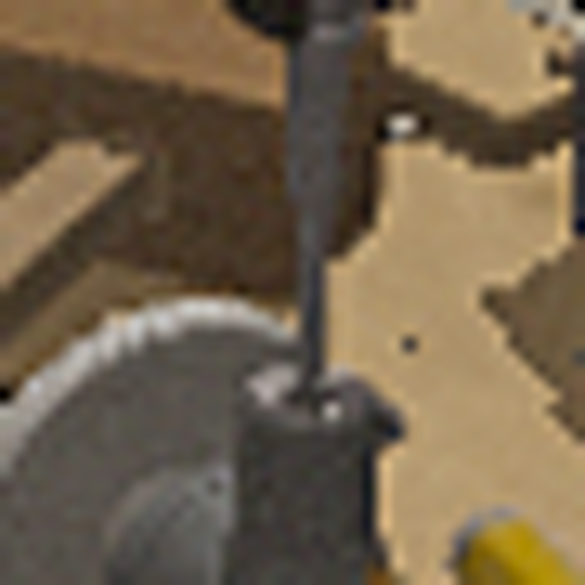

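Crop g3 shows the nose at column 313 and the boss centred at about 310, so they line up. The nose is just entering the dark bore mouth at (310,400). I'll lower it while watching the force.

Request:
apply_moves --steps '[[[0, 0, 0.3, 0, 0, 0, -1], [0, 0, 0.6, 0, 0, 0, -1], [0, 0, 0.9, 0, 0, 0, -1], [0, 0, 1.2, 0, 0, 0, -1], [0, 0, 1.2, 0, 0, 0, -1]]]'

```text
time_s: 8.1
position: [0.5742, 0.0637, 0.2702]
tcp_rot: [[-0.239, 0.971, -0.001], [0.971, 0.239, 0.0], [0.0, -0.001, -1.0]]
force: [0.3, 0.1, -2.2]
opening: 0.244
grasp_force: 30.0
```

Request:
apply_moves --steps '[[[0, 0, 0.5, 0, 0, 0, -1], [0, 0, 1, 0, 0, 0, -1], [0, 0, 1.5, 0, 0, 0, -1], [0, 0, 2, 0, 0, 0, -1], [0, 0, 2.5, 0, 0, 0, -1], [0, 0, 3, 0, 0, 0, -1], [0, 0, 3.5, 0, 0, 0, -1], [0, 0, 3.5, 0, 0, 0, -1]]]'

```text
time_s: 9.1
position: [0.574, 0.0637, 0.235]
tcp_rot: [[-0.239, 0.971, -0.001], [0.971, 0.239, 0.0], [0.0, -0.001, -1.0]]
force: [-0.1, -0.1, -1.6]
opening: 0.241
grasp_force: 30.0
```

Request:
apply_moves --steps '[[[0, 0, 0.2, 0, 0, 0, -1], [0, 0, 0.4, 0, 0, 0, -1], [0, 0, 0.55, 0, 0, 0, -1], [0, 0, 0.55, 0, 0, 0, -1]]]'

```text
time_s: 9.6
position: [0.5743, 0.0637, 0.23]
tcp_rot: [[-0.239, 0.971, -0.0], [0.971, 0.239, 0.0], [0.0, -0.0, -1.0]]
force: [-0.1, 1.1, -1.2]
opening: 0.244
grasp_force: 30.0
```

Request:
apply_moves --steps '[[[0, 0, 0.1, 0, 0, 0, -1], [0, 0, 0.2, 0, 0, 0, -1], [0, 0, 0.3, 0, 0, 0, -1], [0, 0, 0.3, 0, 0, 0, -1]]]'

```text
time_s: 10.1
position: [0.5745, 0.0639, 0.227]
tcp_rot: [[-0.239, 0.971, 0.0], [0.971, 0.239, 0.0], [0.0, 0.0, -1.0]]
force: [-0.0, 0.5, -3.0]
opening: 0.244
grasp_force: 30.0
```

Request:
apply_moves --steps '[[[0, 0, 0.1, 0, 0, 0, -1], [0, 0, 0.2, 0, 0, 0, -1], [0, 0, 0.3, 0, 0, 0, -1], [0, 0, 0.4, 0, 0, 0, -1], [0, 0, 0.4, 0, 0, 0, -1]]]'

```text
time_s: 10.72
position: [0.5745, 0.0638, 0.2229]
tcp_rot: [[-0.239, 0.971, 0.0], [0.971, 0.239, 0.0], [0.0, 0.0, -1.0]]
force: [2.3, 2.5, -2.1]
opening: 0.242
grasp_force: 30.0
```

Request:
apply_moves --steps '[[[0, 0, 0, 0, 0, 0, 0], [0, 0, 0, 0, 0, 0, 0.1], [0, 0, 0, 0, 0, 0, 0.1], [0, 0, -2, 0, 0, 0, 0.1], [0, 0, -6, 0, 0, 0, 0.1], [0, 0, -9, 0, 0, 0, 0.1], [0, 0, -9, 0, 0, 0, 0.1]]]'

```text
time_s: 11.6
position: [0.5759, 0.0635, 0.3158]
tcp_rot: [[-0.239, 0.971, 0.006], [0.971, 0.239, -0.001], [-0.002, 0.006, -1.0]]
force: [1.3, -0.1, -0.9]
opening: 0.551
grasp_force: 0.0
```

```bash
cat >> h.py <<'E'
def pin():
    "side view: pin top's row/col: edge positions along grip column"
    return bot.capture("side")
E
python3 - <<'E'
from h import *
s=bot.capture("side");cv2.imwrite("pics/side4.png",s);p=bot.read_state()["position"];print(p)
b=np.array([.5743,.0635,0])
for z in(.241,.205,.169):print(z,proj("side",b+[0,0,z]))
print("px/mm",(proj("side",b+[0,0,.24])-proj("side",b+[0,0,.25]))/10)
y=np.array([-.2385,.971,0]);go((*(b+y*.11)[:2]+np.array([.971,.2385])*-.038,.23,13.8))
cv2.imwrite("pics/g4.png",crop(s,225,130,75,75,8))
E
```

```text
[0.57462389 0.06359249 0.31381329]
0.241 [268.564597   164.24355569]
0.205 [268.32583804 174.72985018]
0.169 [268.09329859 184.94298376]
px/mm [-0.00674093  0.29606153]
[11.01 -3.84  8.36] [0.1 0.1 0. ]
```

View pics/g4.png

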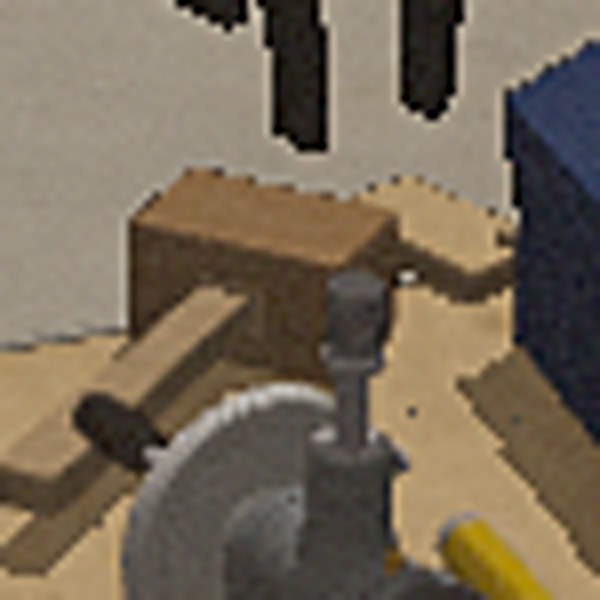

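Crop g4 shows the pin standing upright in the bore with its top at (357,285), and the black handle centred at about (115,430). Next I locate the handle where its ray meets the plane 108 mm along the spindle.

```bash
sed -i '/^def pin/,$d' h.py; cat >> h.py <<'E'
B=np.array([.5743,.0635,0]);HX=np.array([.971,.2385,0]);HY=np.array([-.2385,.971,0])
def drop():
    "mm the pin sank since side4.png"
    up=lambda i:cv2.resize(i[150:200,255:285],None,fx=8,fy=8,interpolation=cv2.INTER_CUBIC)
    s=bot.capture("side");a=up(cv2.imread("pics/side4.png"));T=a[12*8:29*8,11*8:18*8]
    r=cv2.matchTemplate(up(s)[:,10*8:19*8],T,cv2.TM_CCOEFF_NORMED);_,v,_,l=cv2.minMaxLoc(r)
    print("drop mm",round((l[1]-96)/8/.296,1),"score",round(v,2));return s
def whl():
    s=bot.read_state();q=s["position"]-B;f=np.array(s["force"])
    x,y,z=q@HX,q@HY,q[2]+.008-.098
    print("grasp pt x',y',z' mm",np.round(np.array([x,y,z])*1e3,1),"ang",round(np.arctan2(x,z),3),"F x',y',z",np.round([f@HX,f@HY,f[2]],1),"open",round(s["opening"],3))
E
python3 - <<'E'
from h import *
t=cv2.imread("pics/side4.png");g=cv2.cvtColor(t,cv2.COLOR_BGR2GRAY)[176:194,230:248]
m=(g<50).astype(np.uint8);M=cv2.moments(m,True);u,v=M["m10"]/M["m00"]+230,M["m01"]/M["m00"]+176;print(u,v,M["m00"])
t0=cv2.cvtColor(cv2.imread("pics/top0.png"),cv2.COLOR_BGR2GRAY)[222:242,222:242]
m2=(t0<55).astype(np.uint8);M2=cv2.moments(m2,True);u2,v2=M2["m10"]/M2["m00"]+222,M2["m01"]/M2["m00"]+222;print(u2,v2,M2["m00"])
h=tri((u2,v2),(u,v))[0]-B;print("tri x',y',z'",h@HX,h@HY,h[2]-.098)
c,d=ray("side",u,v);k=(.108-(c-B)@HY)/(d@HY);q=c+k*d-B;x,z=q@HX,q[2]-.098
print("side plane",x,z,np.hypot(x,z),np.arctan2(x,z))
drop();whl()
E
```

```text
239.31666666666666 183.58333333333334 60.0
231.50746268656715 232.83582089552237 67.0
tri x',y',z' -0.036737457640034124 0.11263478969751407 0.035827204977742694
side plane -0.03764292876315177 0.038390103996426034 0.05376606895360795 -0.7755714978537228
drop mm 0.0 score 0.98
grasp pt x',y',z' mm [ -0.4   0.3 222.5] ang -0.002 F x',y',z [ 0.3 -0.1 -0.7] open 0.549
```

Request:
apply_moves --steps '[[[4, -1.5, 0, 0, 0, 0, 0.1], [8, -3, 0, 0, 0, 0, 0.1], [11.35, -3.85, 0, 0, 0, 0, 0.1], [11.35, -3.85, 4, 0, 0, 0, 0.1], [11.35, -3.85, 9, 0, 0, 0, 0.1], [11.35, -3.85, 13, 0, 0, 0, 0.1], [11.35, -3.85, 14.5, 0, 0, 0, 0.1], [11.35, -3.85, 14.5, 0, 0, 0, 0.1]]]'

```text
time_s: 12.7
position: [0.509, 0.1645, 0.1668]
tcp_rot: [[-0.239, 0.971, -0.003], [0.971, 0.239, -0.0], [0.0, -0.003, -1.0]]
force: [-0.7, 0.2, 0.0]
opening: 0.547
grasp_force: 0.0
```

```bash
python3 - <<'E'
from h import *
s=drop();whl();t=bot.capture("top")
cv2.imwrite("pics/g5.png",np.hstack([crop(s,220,130,55,75,7),crop(t,205,185,55,75,7)]))
E
```

```text
drop mm -0.4 score 0.83
grasp pt x',y',z' mm [-38.2 113.5  78.1] ang -0.455 F x',y',z [0.9 0.5 0.2] open 0.548
```

View pics/g5.png

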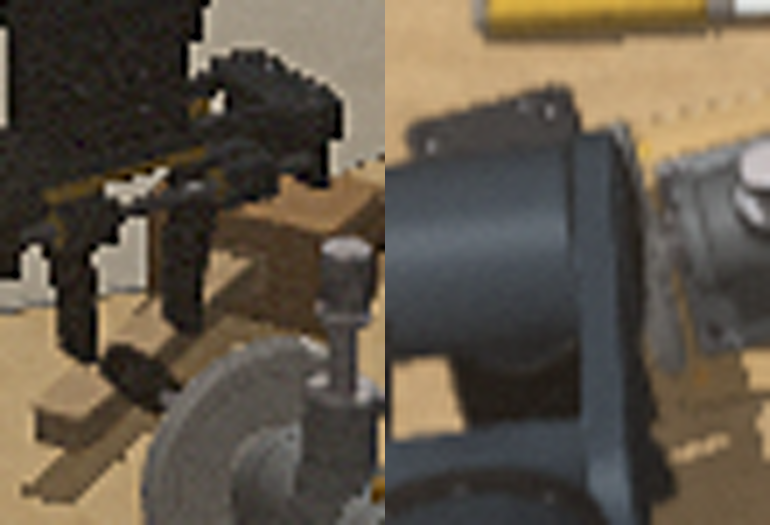

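The fingers straddle the handle, at (85,340) and (185,320) on either side of (135,375), and the pin stands clear. I'll lower around the handle and narrow the jaws to a cage.

Request:
apply_moves --steps '[[[0.05, -0.05, 1.3, 0, 0, 0, 0.1], [0.05, -0.05, 2.6, 0, 0, 0, 0.1], [0.05, -0.05, 3.8, 0, 0, 0, 0.1], [0.05, -0.05, 3.8, 0, 0, 0, -0.2], [0.05, -0.05, 3.8, 0, 0, 0, -0.4], [0.05, -0.05, 3.8, 0, 0, 0, -0.4], [0.05, -0.05, 3.8, 0, 0, 0, -0.4]]]'

```text
time_s: 13.68
position: [0.5095, 0.1651, 0.1304]
tcp_rot: [[-0.239, 0.971, 0.001], [0.971, 0.239, 0.0], [-0.0, 0.001, -1.0]]
force: [0.3, 0.2, -0.5]
opening: 0.311
grasp_force: 0.0
```

```bash
python3 -c "
from h import *
drop();whl()"
```

```text
drop mm -0.4 score 0.78
grasp pt x',y',z' mm [-38.8 114.1  40.4] ang -0.765 F x',y',z [-0.2  0.4  0.4] open 0.304
```

Request:
apply_moves --steps '[[[0, 0.2, -0.06, 0, 0, 0, -0.4], [0, 0.38, -0.2, 0, 0, 0, -0.4], [0, 0.55, -0.34, 0, 0, 0, -0.4], [0, 0.73, -0.47, 0, 0, 0, -0.4], [0, 0.91, -0.59, 0, 0, 0, -0.4], [0, 1.1, -0.7, 0, 0, 0, -0.4], [0, 1.29, -0.81, 0, 0, 0, -0.4], [0, 1.49, -0.91, 0, 0, 0, -0.4]]]'

```text
time_s: 14.72
position: [0.5238, 0.1685, 0.1392]
tcp_rot: [[-0.239, 0.971, -0.0], [0.971, 0.239, -0.0], [-0.0, -0.0, -1.0]]
force: [-3.3, -2.0, 0.1]
opening: 0.299
grasp_force: 1.6
```

```bash
python3 -c "
from h import *
drop();whl()"
```

```text
drop mm 2.1 score 0.69
grasp pt x',y',z' mm [-23.4 114.   49.4] ang -0.443 F x',y',z [-2.8 -1.1  0.3] open 0.304
```

Request:
apply_moves --steps '[[[0, 0.15, -0.1, 0, 0, 0, -0.4], [0, 0.35, -0.19, 0, 0, 0, -0.4], [0, 0.56, -0.26, 0, 0, 0, -0.4], [0, 0.77, -0.33, 0, 0, 0, -0.4], [0, 0.98, -0.39, 0, 0, 0, -0.4], [0, 1.19, -0.44, 0, 0, 0, -0.4]]]'

```text
time_s: 15.52
position: [0.5334, 0.1709, 0.143]
tcp_rot: [[-0.24, 0.971, -0.005], [0.971, 0.24, -0.001], [-0.0, -0.005, -1.0]]
force: [-4.3, -4.1, 1.3]
opening: 0.299
grasp_force: 2.5
```

```bash
python3 -c "
from h import *
s=drop();whl();cv2.imwrite('pics/side6.png',s)"
```

```text
drop mm 0.4 score 0.75
grasp pt x',y',z' mm [-12.9 114.   53.2] ang -0.238 F x',y',z [-2.2 -1.4  1.6] open 0.3
```

Request:
apply_moves --steps '[[[0, 0.2, -0.07, 0, 0, 0, -0.4], [0, 0.41, -0.11, 0, 0, 0, -0.4], [0, 0.63, -0.14, 0, 0, 0, -0.4], [0, 0.85, -0.16, 0, 0, 0, -0.4], [0, 1.07, -0.18, 0, 0, 0, -0.4], [0, 1.29, -0.18, 0, 0, 0, -0.4]]]'

```text
time_s: 16.32
position: [0.548, 0.1746, 0.1454]
tcp_rot: [[-0.239, 0.971, 0.0], [0.971, 0.239, -0.0], [-0.0, 0.0, -1.0]]
force: [-1.8, -2.7, 0.2]
opening: 0.3
grasp_force: 1.1
```

```bash
python3 -c "
from h import *
s=drop();whl()"
```

```text
drop mm -0.8 score 0.78
grasp pt x',y',z' mm [  1.3 114.2  55.4] ang 0.024 F x',y',z [-1.4 -1.8 -0.4] open 0.301
```

Request:
apply_moves --steps '[[[0, 0.2, 0.03, 0, 0, 0, -0.4], [0, 0.42, 0.06, 0, 0, 0, -0.4], [0, 0.64, 0.09, 0, 0, 0, -0.4], [0, 0.85, 0.13, 0, 0, 0, -0.4], [0, 1.07, 0.17, 0, 0, 0, -0.4]]]'

```text
time_s: 17.0
position: [0.5584, 0.1772, 0.1436]
tcp_rot: [[-0.239, 0.971, 0.0], [0.971, 0.239, 0.0], [0.0, 0.0, -1.0]]
force: [-1.6, -1.3, 1.0]
opening: 0.299
grasp_force: 1.0
```

```bash
python3 -c "
from h import *
s=drop();whl()"
```

```text
drop mm -0.4 score 0.77
grasp pt x',y',z' mm [ 12.  114.2  53.6] ang 0.221 F x',y',z [-2.  -1.4 -0.7] open 0.304
```

Request:
apply_moves --steps '[[[0, 0.16, 0.03, 0, 0, 0, -0.4], [0, 0.32, 0.07, 0, 0, 0, -0.4], [0, 0.48, 0.12, 0, 0, 0, -0.4], [0, 0.63, 0.17, 0, 0, 0, -0.4], [0, 0.79, 0.23, 0, 0, 0, -0.4]]]'

```text
time_s: 17.68
position: [0.5659, 0.179, 0.1413]
tcp_rot: [[-0.239, 0.971, -0.0], [0.971, 0.239, 0.0], [0.0, -0.0, -1.0]]
force: [-1.1, -2.0, 0.1]
opening: 0.302
grasp_force: 0.9
```

```bash
python3 -c "
from h import *
s=drop();whl()"
```

```text
drop mm 0.0 score 0.69
grasp pt x',y',z' mm [ 19.7 114.2  51.3] ang 0.367 F x',y',z [-0.6 -0.1  0.3] open 0.3
```

Request:
apply_moves --steps '[[[0, 0.16, 0.06, 0, 0, 0, -0.4], [0, 0.32, 0.13, 0, 0, 0, -0.4], [0, 0.47, 0.2, 0, 0, 0, -0.4], [0, 0.62, 0.28, 0, 0, 0, -0.4]]]'

```text
time_s: 18.23
position: [0.5718, 0.1805, 0.1384]
tcp_rot: [[-0.239, 0.971, -0.0], [0.971, 0.239, -0.0], [-0.0, -0.0, -1.0]]
force: [-1.9, -1.0, -0.0]
opening: 0.297
grasp_force: 1.0
```

```bash
python3 -c "
from h import *
s=drop();whl()"
```

```text
drop mm 5.1 score 0.65
grasp pt x',y',z' mm [ 25.7 114.1  48.4] ang 0.488 F x',y',z [-1.7 -2.4 -0.5] open 0.295
```

The pin has dropped about 5 mm, against about 2 mm for the dimple, so this looks like the cross-hole. I'll go on in small steps to feel the hold.

Request:
apply_moves --steps '[[[0, 0.1, 0.04, 0, 0, 0, -0.4], [0, 0.2, 0.09, 0, 0, 0, -0.4], [0, 0.3, 0.15, 0, 0, 0, -0.4]]]'

```text
time_s: 18.65
position: [0.5748, 0.1812, 0.137]
tcp_rot: [[-0.239, 0.971, -0.0], [0.971, 0.239, -0.0], [-0.0, -0.0, -1.0]]
force: [-1.2, -2.2, 0.5]
opening: 0.304
grasp_force: 1.1
```

```bash
python3 -c "
from h import *
s=drop();whl()"
```

```text
drop mm 5.5 score 0.64
grasp pt x',y',z' mm [ 28.7 114.2  46.9] ang 0.548 F x',y',z [-2.6 -0.9 -0.9] open 0.3
```

Request:
apply_moves --steps '[[[0, 0.09, 0.06, 0, 0, 0, -0.4], [0, 0.18, 0.11, 0, 0, 0, -0.4], [0, 0.27, 0.17, 0, 0, 0, -0.4]]]'

```text
time_s: 19.08
position: [0.577, 0.1817, 0.1352]
tcp_rot: [[-0.239, 0.971, -0.001], [0.971, 0.239, -0.0], [-0.0, -0.001, -1.0]]
force: [-2.2, -2.2, 0.2]
opening: 0.299
grasp_force: 1.6
```

```bash
python3 -c "
from h import *
s=drop();whl()"
```

```text
drop mm 5.5 score 0.63
grasp pt x',y',z' mm [ 30.9 114.1  45.1] ang 0.601 F x',y',z [-3.3 -1.5  0.8] open 0.298
```

Request:
apply_moves --steps '[[[0, 0.06, 0.05, 0, 0, 0, -0.4], [0, 0.12, 0.09, 0, 0, 0, -0.4]]]'

```text
time_s: 19.38
position: [0.5779, 0.182, 0.1342]
tcp_rot: [[-0.239, 0.971, -0.002], [0.971, 0.239, -0.0], [0.0, -0.002, -1.0]]
force: [-3.0, -2.2, 1.2]
opening: 0.3
grasp_force: 2.1
```

```bash
python3 -c "
from h import *
s=drop();whl()"
```

```text
drop mm 5.5 score 0.64
grasp pt x',y',z' mm [ 31.8 114.2  44.2] ang 0.625 F x',y',z [-3.4 -1.4  0.9] open 0.301
```

Request:
apply_moves --steps '[[[0, 0.06, 0.05, 0, 0, 0, -0.4], [0, 0.12, 0.09, 0, 0, 0, -0.4]]]'

```text
time_s: 19.68
position: [0.5787, 0.1822, 0.1332]
tcp_rot: [[-0.239, 0.971, -0.002], [0.971, 0.239, -0.001], [0.0, -0.003, -1.0]]
force: [-4.4, -3.6, -0.5]
opening: 0.301
grasp_force: 2.6
```

```bash
python3 -c "
from h import *
s=drop();whl()"
```

```text
drop mm 5.1 score 0.62
grasp pt x',y',z' mm [ 32.6 114.2  43.1] ang 0.647 F x',y',z [-5.1 -2.3  0.4] open 0.299
```

Request:
apply_moves --steps '[[[0, 0.06, 0.05, 0, 0, 0, -0.4], [0, 0.12, 0.09, 0, 0, 0, -0.4]]]'

```text
time_s: 19.98
position: [0.5792, 0.1823, 0.1321]
tcp_rot: [[-0.239, 0.971, -0.004], [0.971, 0.239, -0.001], [0.0, -0.004, -1.0]]
force: [-4.9, -4.0, -0.5]
opening: 0.302
grasp_force: 3.1
```

```bash
python3 -c "
from h import *
s=drop();whl()"
```

```text
drop mm 5.1 score 0.63
grasp pt x',y',z' mm [ 33.1 114.2  42. ] ang 0.668 F x',y',z [-5.1 -1.8 -0.7] open 0.302
```

Request:
apply_moves --steps '[[[0, 0.08, 0.03, 0, 0, 0, -0.4], [0, 0.15, 0.05, 0, 0, 0, -0.4], [0, 0.15, 0.05, 0, 0, 0, -0.4]]]'

```text
time_s: 20.4
position: [0.5799, 0.1825, 0.1312]
tcp_rot: [[-0.24, 0.971, -0.006], [0.971, 0.24, -0.001], [0.0, -0.006, -1.0]]
force: [-6.9, -3.9, -0.6]
opening: 0.299
grasp_force: 3.5
```

```bash
python3 -c "
from h import *
s=drop();whl()
cv2.imwrite('pics/g6.png',crop(s,220,130,75,75,8))"
```

```text
drop mm 4.6 score 0.63
grasp pt x',y',z' mm [ 33.8 114.2  41.2] ang 0.686 F x',y',z [-6.5 -3.3  0.8] open 0.303
```

View pics/g6.png

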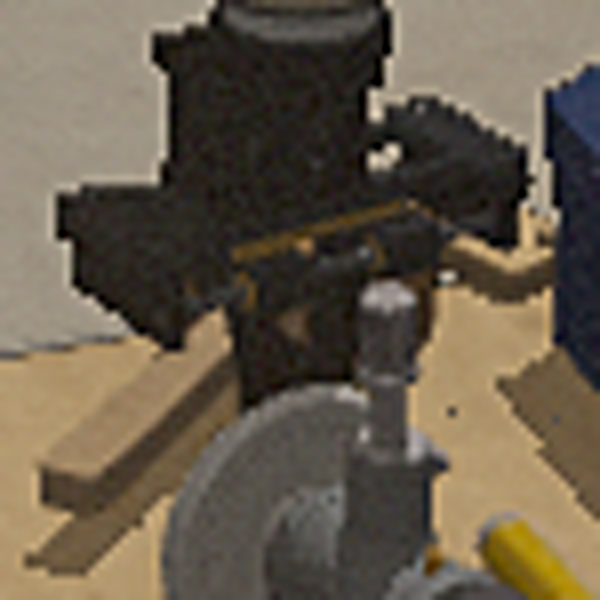

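Crop g6 shows the pin top at (388,298), about 5.5 mm lower than before, and the wheel resists at 6.5 N where it turned at 2 N, so it is held. I'll unload, open and rise.

Request:
apply_moves --steps '[[[0, -0.15, -0.1, 0, 0, 0, -0.4], [0, -0.3, -0.2, 0, 0, 0, -0.4], [0, -0.3, -0.2, 0, 0, 0, 0], [0, -0.3, -0.2, 0, 0, 0, 0.1], [0, -0.3, -0.2, 0, 0, 0, 0.1], [0, -0.3, -2, 0, 0, 0, 0.1], [0, -0.3, -7, 0, 0, 0, 0.1], [0, -0.3, -13, 0, 0, 0, 0.1], [0, -0.3, -17, 0, 0, 0, -1], [0, -0.3, -17, 0, 0, 0, -1], [0, -0.3, -17, 0, 0, 0, -1]]]'

```text
time_s: 21.82
position: [0.5789, 0.1824, 0.3024]
tcp_rot: [[-0.239, 0.971, 0.0], [0.971, 0.239, 0.0], [0.0, 0.0, -1.0]]
force: [-0.3, -0.9, -0.7]
opening: 0.296
grasp_force: 0.0
```

```bash
python3 -c "
from h import *
s=drop();whl()
go((*B[:2],.30,13.8))"
```

```text
drop mm 4.6 score 0.68
grasp pt x',y',z' mm [ 32.5 114.4 211.4] ang 0.152 F x',y',z [ 0.6  0.2 -0.3] open 0.25
[-11.43  -3.25   0.14] [-0.1 -0.   0. ]
```

Request:
apply_moves --steps '[[[-4, -1.2, 0, 0, 0, 0, -1], [-8, -2.3, 0, 0, 0, 0, -1], [-11.4, -3.25, 0, 0, 0, 0, -1], [-11.4, -3.25, 2, 0, 0, 0, -1], [-11.4, -3.25, 4, 0, 0, 0, -1], [-11.4, -3.25, 4.8, 0, 0, 0, -1], [-11.4, -3.25, 5.1, 0, 0, 0, -1], [-11.4, -3.25, 5.4, 0, 0, 0, -1], [-11.4, -3.25, 5.4, 0, 0, 0, -1]]]'

```text
time_s: 23.0
position: [0.5753, 0.064, 0.2484]
tcp_rot: [[-0.24, 0.971, 0.001], [0.971, 0.24, -0.0], [-0.0, 0.001, -1.0]]
force: [-0.4, -0.7, -0.0]
opening: 0.004
grasp_force: 0.0
```

```bash
python3 -c "
from h import *
s=drop();whl();cv2.imwrite('pics/g7.png',crop(s,235,130,75,75,8))"
```

```text
drop mm 6.8 score 0.53
grasp pt x',y',z' mm [  1.2   0.2 158.6] ang 0.007 F x',y',z [-0.6 -0.4 -0.4] open 0.005
```

View pics/g7.png

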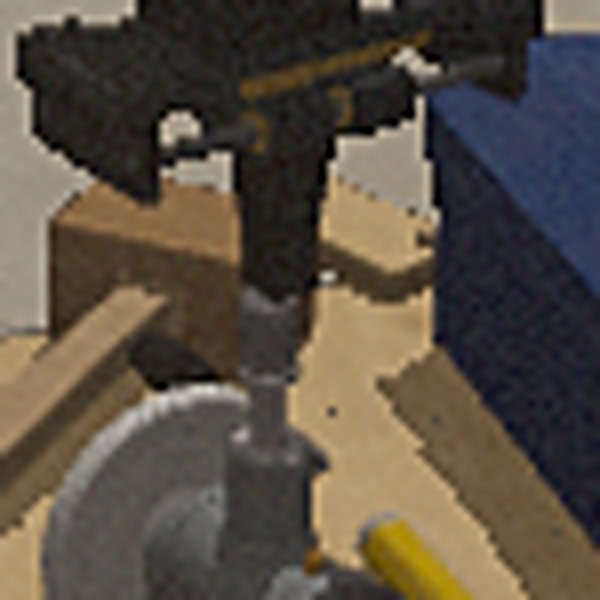

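Crop g7 shows the closed fingertips at (275,290), centred just above the grip. I'll press.

Request:
apply_moves --steps '[[[0, 0, 0.2, 0, 0, 0, -1], [0, 0, 0.4, 0, 0, 0, -1], [0, 0, 0.6, 0, 0, 0, -1]]]'

```text
time_s: 23.42
position: [0.576, 0.0637, 0.2444]
tcp_rot: [[-0.239, 0.971, 0.003], [0.971, 0.239, -0.001], [-0.001, 0.003, -1.0]]
force: [-1.7, -0.9, 8.9]
opening: 0.005
grasp_force: 4.3
```

Request:
apply_moves --steps '[[[0, 0, 0.1, 0, 0, 0, -1], [0, 0, 0.2, 0, 0, 0, -1], [0, 0, 0.2, 0, 0, 0, -1]]]'

```text
time_s: 23.8
position: [0.5758, 0.0638, 0.2414]
tcp_rot: [[-0.239, 0.971, 0.002], [0.971, 0.239, -0.0], [-0.001, 0.002, -1.0]]
force: [-1.2, -0.7, 4.4]
opening: 0.005
grasp_force: 2.6
```

Request:
apply_moves --steps '[[[0, 0, 0.2, 0, 0, 0, -1], [0, 0, 0.4, 0, 0, 0, -1], [0, 0, 0.6, 0, 0, 0, -1]]]'

```text
time_s: 24.18
position: [0.576, 0.0638, 0.2355]
tcp_rot: [[-0.239, 0.971, 0.003], [0.971, 0.239, -0.0], [-0.001, 0.003, -1.0]]
force: [-0.9, -0.4, 7.9]
opening: 0.007
grasp_force: 3.9
```

Request:
apply_moves --steps '[[[0, 0, 0.2, 0, 0, 0, -1], [0, 0, 0.4, 0, 0, 0, -1], [0, 0, 0.6, 0, 0, 0, -1], [0, 0, 0.8, 0, 0, 0, -1]]]'

```text
time_s: 24.68
position: [0.5768, 0.0639, 0.2278]
tcp_rot: [[-0.239, 0.971, 0.005], [0.971, 0.239, -0.0], [-0.001, 0.005, -1.0]]
force: [-0.9, 0.5, 6.8]
opening: 0.004
grasp_force: 3.6
```

Request:
apply_moves --steps '[[[0, 0, 0.2, 0, 0, 0, -1], [0, 0, 0.4, 0, 0, 0, -1], [0, 0, 0.6, 0, 0, 0, -1], [0, 0, 0.8, 0, 0, 0, -1]]]'

```text
time_s: 25.18
position: [0.5771, 0.064, 0.2198]
tcp_rot: [[-0.239, 0.971, 0.005], [0.971, 0.239, 0.0], [-0.001, 0.005, -1.0]]
force: [1.1, -0.4, 6.7]
opening: 0.006
grasp_force: 3.2
```

Request:
apply_moves --steps '[[[0, 0, 0.15, 0, 0, 0, -1], [0, 0, 0.3, 0, 0, 0, -1], [0, 0, 0.4, 0, 0, 0, -1], [0, 0, 0.45, 0, 0, 0, -1]]]'

```text
time_s: 25.68
position: [0.5772, 0.064, 0.2164]
tcp_rot: [[-0.239, 0.971, 0.006], [0.971, 0.239, 0.0], [-0.001, 0.006, -1.0]]
force: [-0.8, 0.7, 13.8]
opening: 0.006
grasp_force: 6.9
```

Request:
apply_moves --steps '[[[0, 0, 0.1, 0, 0, 0, -1], [0, 0, 0.15, 0, 0, 0, -1], [0, 0, 0.15, 0, 0, 0, -1]]]'

```text
time_s: 26.05
position: [0.5772, 0.064, 0.2163]
tcp_rot: [[-0.239, 0.971, 0.007], [0.971, 0.239, -0.0], [-0.002, 0.006, -1.0]]
force: [-3.0, 0.6, 18.6]
opening: 0.007
grasp_force: 9.4
```

The pin is bottomed: the tool has stopped at 0.2163 m while the force climbs. I'll retreat and take a last look.

Request:
apply_moves --steps '[[[0, 0, -0.5, 0, 0, 0, -1], [0, 0, -3, 0, 0, 0, -1], [0, 0, -8, 0, 0, 0, -1], [-2, -6, -10, 0, 0, 0, -1], [-2, -10, -10, 0, 0, 0, -1], [-2, -12, -10, 0, 0, 0, -1], [-2, -12, -10, 0, 0, 0, -1], [-2, -12, -10, 0, 0, 0, -1]]]'

```text
time_s: 27.05
position: [0.4645, 0.0157, 0.3121]
tcp_rot: [[-0.239, 0.971, 0.001], [0.971, 0.239, -0.0], [-0.0, 0.001, -1.0]]
force: [-0.3, -0.1, -0.5]
opening: 0.004
grasp_force: 0.0
```

```bash
python3 -c "
from h import *
s=bot.capture('side');print(bot.read_state()['force'])
cv2.imwrite('pics/g8.png',crop(s,225,150,100,75,8))"
```

```text
[ 0.07891391 -0.72630242 -0.59968681]
```

View pics/g8.png

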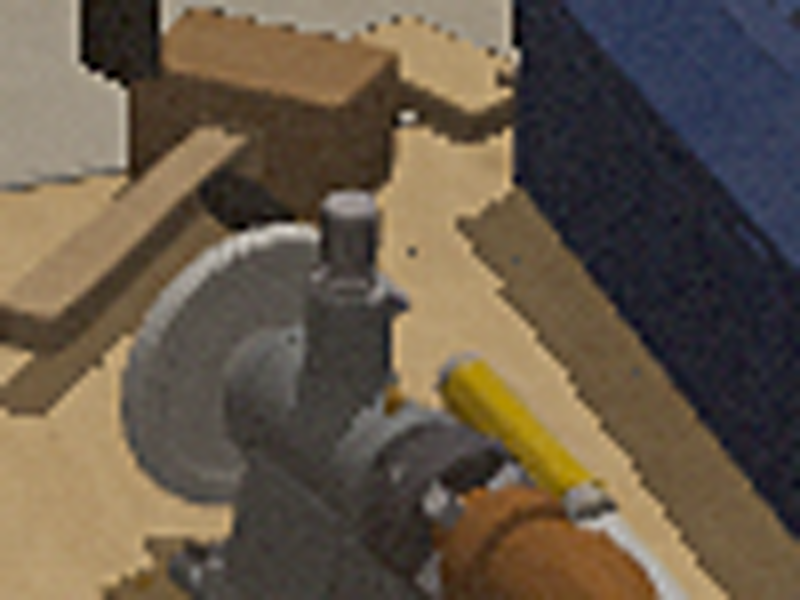

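Crop g8 shows the collar sitting on the boss at (347,290) and the pin top at (350,205). That is 10.4 px lower than when it stood on the spindle, which matches the expected 36 mm.

```bash
python3 -c "
from rig import bot
print(bot.hand_in())"
```

```text
the job is handed in; nothing more can be done
None
```

The lock pin is in the spindle's cross-hole with its collar flat on the boss and the wheel held; I let go, backed the arm clear and handed the job in at about 27 s.

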